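# Load ring weights on the inertia stand in size order

### The arm

A 6-joint arm with a two-finger parallel gripper is mounted at the origin on a cart in front of the work surface, level with it; the furniture and walls round the work are solid. World frame = base frame: x ahead of the robot, y to its left, z up, the work surface at z = 0. Lengths are in m, angles in rad, forces in N, time in s.
With the tool pointing down it reaches from about 0.35 to 0.975 m from the base axis. Payload 4.9 kg.
Tool frame: the origin (TCP) lies at the very end of the fingers, on their centre line; the grasp point (between the pads) lies 19 mm behind it; y points along the fingers, z is the direction in which the jaws open and shut, and the axes are right-handed (so a half turn about y gives the same grasp; the last joint's range is limited). The gripper opens to 85 mm and grips with 20 to 120 N. Pads are 22 mm wide; open, the fingers measure 114 mm over their backs; the gripper's body (76 mm by 85 mm) begins 54 mm behind the grasp point. The pads swing forward as they close: fully open they stand 13 mm farther back than shut.
Start: joints at [1.035, 0.053, 1.613, -0, 1.476, -0.119], TCP at [0.253, 0.571, 0.208] pointing down, gripper open.
Joint ranges: [-3.01, 3.01], [-1.01, 2.22], [0.06, 2.58], [-1.02, 4.17], [0.09, 2.62], [-3.14, 3.14]. Speed limits (rad/s): [2.57, 2.57, 3.14, 3.14, 3.14, 3.14].

### API

Orientations are given as a rotation vector (axis times angle).
In Python, from station import monitor, viewer, ticket gives the robot as it stands.
- The arm moves only by the tool servo_tool, never from a script. Its argument "commands" is one flat list of numbers, 7 for each row, row after row: the turn, a rotation vector about the tool's x, y, z in rad, then the shift along the tool's x, y, z in cm, then the opening, from 0 (shut) to 1 (fully open). In form: [rx, ry, rz, dx, dy, dz, claw, rx, ry, rz, dx, dy, dz, claw, ...]. A call has 1 to 20 rows; each row shifts and turns the pose as measured when the row begins, along the tool's axes as they then stand; what a row does not reach is not made up. A row lasts 1/10 s, in which the tool goes at most 50 mm and 8.59 degrees, less where a joint would pass 70% of its speed; a pose out of reach is approached as far as the arm can. A call is refused whole if a number of a shift passes 5 or a number of a turn 0.15, either way. A call with a gripper value outside its range is refused whole. The fingers move at their own pace and stop on an object; "grip_force" is the grip in N (left out, the last holds). Time passes only in rows, so rows that do not move let the fingers close. It gives the time, the measured TCP pose, the force and the opening at its end, in the units of the state.
- monitor.get_obs(): the state, without advancing time (a new reading comes with each control period).
- viewer.get_image(name): name is "scene" or "top"; returns a dict with "frame" (384x512x3 uint8, red, green, blue), "depth" (384x512 float32, m along the optical axis (not along the pixel's ray), 0 where there is no reading), "camera_matrix" (3x3 intrinsics, pixels), "cam_to_world" (4x4, takes a point from camera to world coordinates). Camera axes: x right, y down, z forward; pixel columns grow to the right and rows downward; lengths in m; the calibration is good to about 2 mm. A picture is of the moment at which its call begins.
- ticket.finish_job(): hands the job in, once; it reports no verdict.
The state is a dict: "t": time; "q": joint angles; "dq": joint speeds; "effort": joint torques, N m; "tool_pos": TCP position; "tool_rot": TCP orientation; "contact_force": force on the tool from outside, world axes, zero at the start; "wrist_torque": the same for the moment, N m; "opening": finger opening in m.
Only numpy, scipy, OpenCV 4.12 (cv2) and the standard library are available. Lean on these libraries where they do the work, as an engineer would, in place of code of your own. Each camera call takes 0.05 s, during which the arm holds its last target.

### The job

Load the demonstration stand for the lesson: thread the wide blue ring weight over the stand's upright spindle first, so that it lies flat on the shoulder, then thread the narrow red ring weight on so that it lies flat on top of the blue one. Let go of both.

Things in the scene. Friction and masses are not known exactly. Their poses are not given: they have to be found in the camera images.
- spindle_seat (a point): Seat of the demonstration stand, which is fixed to the bench: centre of the flat top of its aluminium shoulder, on the spindle's axis, 30 mm above the bench; z is up. The shoulder is 40 mm in diameter and rises 16 mm above a round grey foot 92 mm in diameter, on which three small brass screws stand up to 17 mm above the bench. The plain steel spindle, 10 mm in diameter, rises vertically 51 mm above this point and has a rounded tip.
- wide_ring_centre (a point): Centre (half-way up, in the middle of the bore) of the wide blue ring weight: outside diameter 62 mm, bore 26 mm, 20 mm tall, about 0.2 kg, rigid; it lies flat on the bench, its z axis is the bore's axis. It is gripped across its outside and looks the same at any yaw.
- narrow_ring_centre (a point): Centre (half-way up, in the middle of the bore) of the narrow red ring weight: outside diameter 44 mm, bore 26 mm, 24 mm tall, about 0.12 kg, rigid; it lies flat on the bench, its z axis is the bore's axis. It is gripped across its outside and looks the same at any yaw.
Not all that is in view belongs to the job. Of the things shaped like the part that bears wide_ring_centre, the blue one is meant.

How it is judged:
On the way, in this order (a step that is already met when the one before it is completed fails the run):
1. the wide blue ring is threaded on the spindle and lies flat on the shoulder (horizontal distance between wide_ring_centre and spindle_seat below 0.012 m and z of wide_ring_centre in the frame of spindle_seat between 0.005 and 0.015 m and angle between wide_ring_centre's own z axis and vertical below 0.17 rad), for 0.2 s.
2. the narrow red ring is threaded on and lies flat on top of the blue one (horizontal distance between narrow_ring_centre and spindle_seat below 0.012 m and z of narrow_ring_centre in the frame of spindle_seat between 0.027 and 0.037 m and angle between narrow_ring_centre's own z axis and vertical below 0.17 rad), for 0.2 s.
At the end, for the whole second after the job is handed in: Both rings are on the spindle, each centred within 12 mm of its axis and level within 10 degrees: the wide blue one on the shoulder (its centre 10 mm above the seat, within 5 mm), the narrow red one on top of it (its centre 32 mm above the seat, within 5 mm) (all of step 1 and all of step 2); the robot touches nothing.
It also fails if it takes over 48 s, if anything falls off the work surface, if the arm or the gripper's body presses on something with over 40 N, if the wrist force passes 120 N, or if a joint passes its speed limit or range.

## Working session

There is one attempt and no reset: what is moved stays moved. The work goes in short steps, Python scripts to look and compute and a tool call to move; the robot and the scene stay as the last step left them, time stands still between calls to the robot, and variables do not carry over. Pictures are saved under pics/ and viewed, and the job is handed in when it is done.

Besides the shell and the picture viewer there is one more tool, called after "Emit:" by a JSON object that holds its "op" and its "data", one argument or row to a line. servo_tool: Moves the arm, as the interface text tells. Its arguments: {"type":"object","properties":{"commands":{"type":"array","items":{"type":"number"}},"grip_force":{"type":"number"}},"required":["commands"]}

```bash
ls; mkdir -p pics
python3 - <<'E'
from station import monitor, viewer
import cv2,numpy as np
o=monitor.get_obs();print({k:np.round(v,4).tolist() for k,v in o.items()})
for n in("top","scene"):
    im=viewer.get_image(n);cv2.imwrite(f"pics/{n}0.png",im["frame"][:,:,::-1]);np.savez(f"{n}0.npz",**im)
    print(n,im["camera_matrix"].round(1).tolist(),im["cam_to_world"].round(3).tolist())
E
```

```text
pics
{'t': 0.0, 'q': [1.035, 0.0534, 1.6143, 0.0, 1.476, -0.119], 'dq': [-0.0008, 0.0006, 0.0005, 0.0009, 0.0002, -0.0013], 'effort': [0.0012, -39.3682, -37.0182, 0.0, 0.0069, 0.0], 'tool_pos': [0.2527, 0.5709, 0.2067], 'tool_rot': [-1.5479, 0.3276, -0.3265], 'contact_force': [0.984, 0.6441, -0.3773], 'wrist_torque': [0.011, 0.0149, -0.0368], 'opening': 0.0854}
top [[453.3, 0.0, 255.3], [0.0, 453.3, 190.4], [0.0, 0.0, 1.0]] [[0.002, -0.992, 0.123, 0.411], [-1.0, -0.003, -0.011, 0.029], [0.011, -0.123, -0.992, 0.959], [0.0, 0.0, 0.0, 1.0]]
scene [[402.7, 0.0, 255.2], [0.0, 402.7, 185.5], [0.0, 0.0, 1.0]] [[0.51, -0.658, 0.554, -0.073], [-0.86, -0.403, 0.313, -0.306], [0.017, -0.636, -0.772, 0.869], [0.0, 0.0, 0.0, 1.0]]
```

View pics/top0.png

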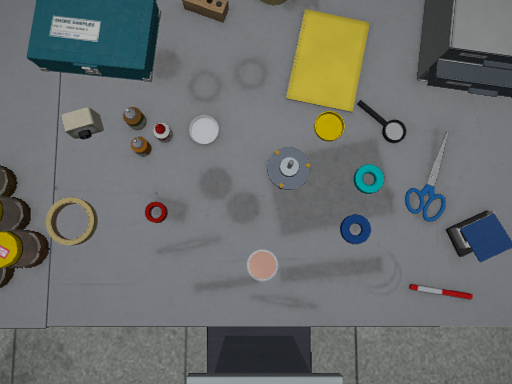

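View pics/scene0.png

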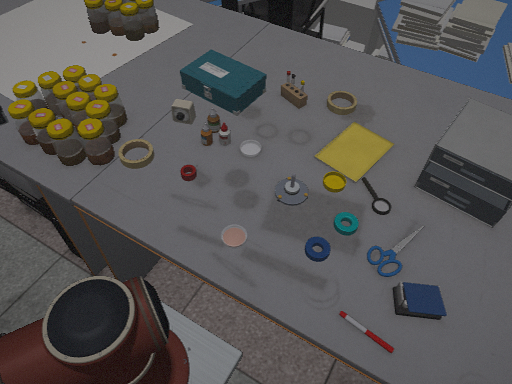

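```bash
cat > h.py <<'E'
import numpy as np,cv2
def pts(im):
    K=im["camera_matrix"];T=im["cam_to_world"];d=im["depth"]
    v,u=np.mgrid[:d.shape[0],:d.shape[1]]
    P=np.stack([(u-K[0,2])/K[0,0]*d,(v-K[1,2])/K[1,1]*d,d],-1)
    return P@T[:3,:3].T+T[:3,3]
def ray(im,u,v,z):
    K=im["camera_matrix"];T=im["cam_to_world"]
    r=T[:3,:3]@np.array([(u-K[0,2])/K[0,0],(v-K[1,2])/K[1,1],1]);c=T[:3,3]
    return (c+r*(z-c[2])/r[2])
def proj(im,p):
    K=im["camera_matrix"];T=im["cam_to_world"];c=T[:3,:3].T@(np.asarray(p)-T[:3,3]);return (K@c/c[2])[:2]
def ring(im,col,px,h,r=30):
    """colour blob near px; top-face by depth; circle via outer contour rays on z=h"""
    f=im["frame"].astype(int);R,G,B=f[...,0],f[...,1],f[...,2]
    m=(B>R+40)&(B>G+30) if col=="b" else (R>G+60)&(R>B+60)
    w=np.zeros(m.shape,bool);w[max(0,px[1]-r):px[1]+r,max(0,px[0]-r):px[0]+r]=1
    m&=w
    W=pts(im);zz=W[m][:,2]
    t=m&(abs(W[...,2]-h)<.004)
    c,_=cv2.findContours(t.astype(np.uint8),cv2.RETR_EXTERNAL,cv2.CHAIN_APPROX_NONE)
    c=max(c,key=cv2.contourArea)[:,0]
    Q=np.array([ray(im,u,v,h) for u,v in c])[:,:2].astype(np.float32)
    (ctr,rad)=cv2.minEnclosingCircle(Q)
    e=cv2.fitEllipse(Q*1000)
    return np.round(ctr,4),round(rad*1000,1),np.round(np.array(e[0])/1000,4),np.round(e[1],1),np.percentile(zz,[5,50,95]).round(4)
E
python3 - <<'E'
from h import *
px={"top":((356,229),(156,212),(289,168)),"scene":((318,249),(189,172),(292,188))}
for n in px:
    im=dict(np.load(n+"0.npz"));b,r,s=px[n]
    print(n,"blue",*ring(im,"b",b,.020));print(n,"red",*ring(im,"r",r,.024))
    W=pts(im);u,v=s
    sub=W[v-35:v+35,u-35:u+35].reshape(-1,3)
    for lo,hi in((.011,.0165),(.026,.034),(.06,.09)):
        q=sub[(sub[:,2]>lo)&(sub[:,2]<hi)]
        if len(q)>4:
            (c,rad)=cv2.minEnclosingCircle(q[:,:2].astype(np.float32)); print(" stand",lo,len(q),np.round(c,4),round(rad,4),q.mean(0).round(4))
    k=cv2.resize(im["frame"][v-40:v+40,u-40:u+40,::-1],(560,560),interpolation=cv2.INTER_CUBIC);cv2.imwrite(f"pics/st_{n}.png",k)
E
```

```text
top blue [ 0.4477 -0.1888] 30.8 [ 0.447  -0.1893] [57.9 59.2] [0.0158 0.019  0.0219]
top red [0.4812 0.2256] 21.3 [0.4815 0.2257] [40.3 40.7] [0.0198 0.0228 0.0257]
 stand 0.011 831 [ 0.5929 -0.0709] 0.071 [ 0.5757 -0.0511  0.0131]
 stand 0.026 241 [ 0.5764 -0.0511] 0.02 [ 0.5753 -0.0509  0.0293]
 stand 0.06 26 [ 0.5739 -0.0512] 0.0038 [ 0.5756 -0.0508  0.0747]
scene blue [ 0.4481 -0.1894] 29.8 [ 0.4484 -0.1897] [55.8 57.4] [0.0179 0.0204 0.0233]
scene red [0.4826 0.2268] 20.6 [0.4826 0.2265] [37.7 39. ] [0.0221 0.0243 0.0276]
 stand 0.011 422 [ 0.645  -0.0622] 0.1131 [ 0.5765 -0.0548  0.0138]
 stand 0.026 118 [ 0.5785 -0.0515] 0.0209 [ 0.5752 -0.0528  0.0302]
 stand 0.06 27 [ 0.576  -0.0536] 0.0045 [ 0.5764 -0.0526  0.0726]
```

```bash
python3 -c "
import cv2,numpy as np
a=cv2.imread('pics/st_top.png');b=cv2.imread('pics/st_scene.png');cv2.imwrite('pics/st2.png',cv2.resize(np.hstack([a,b]),(800,400)))"
```

```text
(no output)
```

View pics/st2.png

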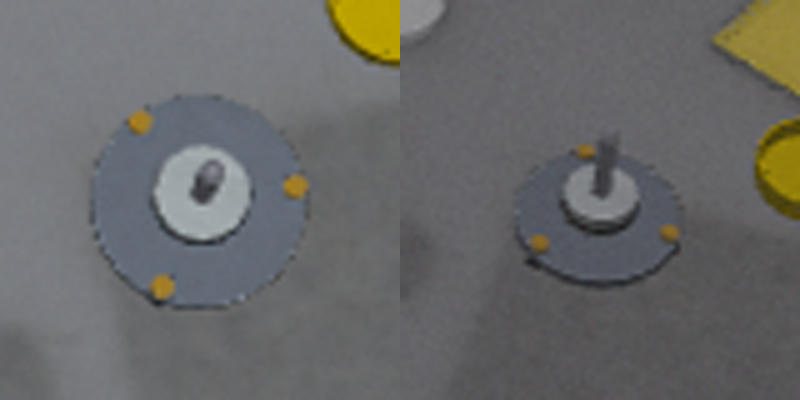

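```bash
cat > g.py <<'E'
import sys,numpy as np
from station import monitor
from scipy.spatial.transform import Rotation as R
o=monitor.get_obs();M=R.from_rotvec(o["tool_rot"]);p=np.array(o["tool_pos"])
print("t",round(o["t"],2),"p",p.round(4),"open",round(o["opening"],4),"F",np.round(o["contact_force"],1),"q",np.round(o["q"],2))
print("x",M.as_matrix()[:,0].round(3),"y",M.as_matrix()[:,1].round(3),"z",M.as_matrix()[:,2].round(3))
if len(sys.argv)>3:
    t=np.array([float(a) for a in sys.argv[1:4]]);print("shift cm",(M.inv().apply(t-p)*100).round(2))
    zt=np.radians(float(sys.argv[4])) if len(sys.argv)>4 else None
    if zt is not None:
        z=np.array([np.cos(zt),np.sin(zt),0]);y=np.array([0,0,-1.]);x=np.cross(y,z)
        print("turn",(M.inv()*R.from_matrix(np.c_[x,y,z])).as_rotvec().round(3))
E
python3 g.py .448 -.189 .13; python3 g.py .448 -.189 .13 90 | tail -1;python3 g.py .448 -.189 .13 -90|tail -1
```

```text
t 0.1 p [0.2527 0.571  0.2068] open 0.0853 F [ 0.1 -0.9 -0. ] q [ 1.04  0.05  1.61 -0.    1.48 -0.12]
x [ 0.914 -0.405 -0.   ] y [-0.001 -0.002 -1.   ] z [ 0.405  0.914 -0.002]
shift cm [ 48.62   7.78 -61.57]
turn [ 0.002 -0.417 -0.001]
turn [1.000e-03 2.725e+00 2.000e-03]
```

Emit:
{"op": "servo_tool", "data": {
  "commands": [0,-0.14,0,1,0,0,1,0,-0.14,0,1,0,0,1,0,-0.14,0,1,0,0,1,0,0,0,1.5,0,-4.5,1,0,0,0,1.5,0,-4.5,1,0,0,0,1.5,0,-4.5,1,0,0,0,1.5,0,-4.5,1,0,0,0,1.5,0.5,-4.5,1,0,0,0,1.5,0.5,-4.5,1,0,0,0,1,0.5,-4.5,1,0,0,0,1,0.5,-4.5,1,0,0,0,1,0.5,-4.5,1,0,0,0,1,0.5,-4.5,1,0,0,0,1,0.5,-4.5,1,0,0,0,1,0.5,-4.5,1],
  "grip_force": 50
}}

```text
t: 1.6
tool_pos: [0.4456, 0.0087, 0.16]
tool_rot: [-1.579, -0.022, 0.031]
contact_force: [1.0, -0.4, -0.2]
opening: 0.0858
```

```bash
python3 g.py .448 -.189 .1 90
```

```text
t 1.6 p [0.4456 0.0087 0.16  ] open 0.0858 F [ 1.  -0.4 -0.2] q [-0.14 -0.36  2.06 -0.01  1.45 -1.74]
x [ 0.999  0.033 -0.006] y [-0.006 -0.009 -1.   ] z [-0.033  0.999 -0.008]
shift cm [ -0.38   6.17 -19.71]
turn [ 0.009  0.033 -0.006]
```

Emit:
{"op": "servo_tool", "data": {
  "commands": [0.009,0.033,-0.006,0,0,-4,1,0,0,0,0,1.5,-4,1,0,0,0,0,1.5,-4,1,0,0,0,0,1.5,-4,1,0,0,0,0,1,-3,1,0,0,0,0,0,0,1]
}}

```text
t: 2.2
tool_pos: [0.4443, -0.1936, 0.1015]
tool_rot: [-1.57, 0.007, -0.007]
contact_force: [-0.0, 1.7, 0.1]
opening: 0.0855
```

```bash
python3 g.py .448 -.189 .04 90
python3 - <<'E'
from h import *
from station import viewer
im=viewer.get_image("scene");cv2.imwrite("pics/a1.png",im["frame"][:,:,::-1])
E
```

```text
t 2.2 p [ 0.4443 -0.1936  0.1015] open 0.0855 F [-0.   1.7  0.1] q [-0.57 -0.2   2.03  0.    1.31 -2.13]
x [ 1.    -0.009 -0.   ] y [-0.     0.001 -1.   ] z [0.009 1.    0.001]
shift cm [0.36 6.15 0.45]
turn [-0.001 -0.009 -0.   ]
```

View pics/a1.png

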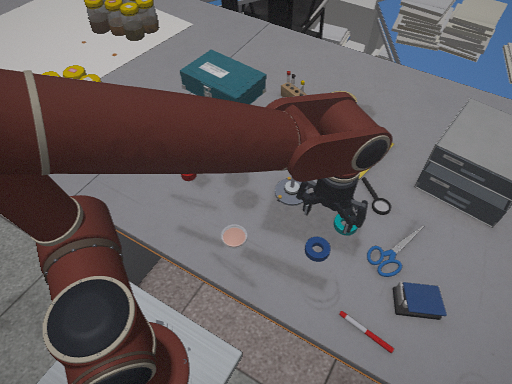

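Emit:
{"op": "servo_tool", "data": {
  "commands": [0,-0.009,0,0.36,0,0.45,1,0,0,0,0,2.5,0,1,0,0,0,0,2.5,0,1,0,0,0,0,2,0,1,0,0,0,0,0,0,1]
}}

```text
t: 2.75
tool_pos: [0.4518, -0.1823, 0.0331]
tool_rot: [-1.57, -0.012, 0.003]
contact_force: [-1.3, -0.6, -0.0]
opening: 0.0856
```

```bash
python3 g.py .448 -.189 .003 90
```

```text
t 2.75 p [ 0.4518 -0.1823  0.0331] open 0.0856 F [-1.3 -0.6 -0. ] q [-0.54 -0.1   2.08  0.    1.16 -2.12]
x [1.    0.009 0.006] y [ 0.006  0.001 -1.   ] z [-0.009  1.     0.   ]
shift cm [-0.41  3.   -0.67]
turn [-0.001  0.009  0.006]
```

Emit:
{"op": "servo_tool", "data": {
  "commands": [0,0.009,0.006,-0.41,0,-0.67,1,0,0,0,0,0,0,1]
}}

```text
t: 2.95
tool_pos: [0.4489, -0.1879, 0.0349]
tool_rot: [-1.571, -0.004, 0.002]
contact_force: [-0.1, -0.7, -0.8]
opening: 0.0854
```

```bash
python3 g.py .448 -.189 .003 90
```

```text
t 2.95 p [ 0.4489 -0.1879  0.0349] open 0.0854 F [-0.1 -0.7 -0.8] q [-0.55 -0.11  2.07  0.    1.17 -2.12]
x [1.    0.003 0.001] y [ 0.001 -0.    -1.   ] z [-0.003  1.    -0.   ]
shift cm [-0.1   3.18 -0.1 ]
turn [0.    0.003 0.001]
```

Emit:
{"op": "servo_tool", "data": {
  "commands": [0,0,0,-0.1,1.2,-0.1,1,0,0,0,0,1.2,0,1,0,0,0,0,0.5,0,1,0,0,0,0,0,0,1]
}}

```text
t: 3.35
tool_pos: [0.45, -0.1901, 0.0066]
tool_rot: [-1.574, -0.008, -0.002]
contact_force: [-0.5, 0.2, -0.5]
opening: 0.0852
```

```bash
python3 g.py .448 -.189 .003 90
```

```text
t 3.35 p [ 0.45   -0.1901  0.0066] open 0.0852 F [-0.5  0.2 -0.5] q [-0.55 -0.06  2.08  0.    1.11 -2.13]
x [1.    0.003 0.006] y [ 0.006 -0.003 -1.   ] z [-0.003  1.    -0.003]
shift cm [-0.2   0.35  0.11]
turn [0.003 0.003 0.006]
```

Emit:
{"op": "servo_tool", "data": {
  "commands": [0.003,0.003,0.006,-0.2,0.45,0.1,1,0,0,0,0,0,0,0.3,0,0,0,0,0,0,0.2,0,0,0,0,0,0,0.2,0,0,0,0,0,0,0.2,0,0,0,0,0,0,0.2,0,0,0,0,0,0,0.2],
  "grip_force": 60
}}

```text
t: 4.05
tool_pos: [0.4483, -0.1895, 0.0022]
tool_rot: [-1.571, -0.0, -0.001]
contact_force: [-0.6, -0.2, 0.3]
opening: 0.0169
```

```bash
python3 g.py .448 -.189 .12 90
```

```text
t 4.05 p [ 0.4483 -0.1895  0.0022] open 0.0169 F [-0.6 -0.2  0.3] q [-0.55 -0.05  2.09 -0.    1.11 -2.12]
x [ 1.    -0.     0.001] y [ 0.001 -0.    -1.   ] z [ 0.  1. -0.]
shift cm [ -0.02 -11.78   0.04]
turn [ 0.    -0.     0.001]
```

Run:
```python
from h import *
from station import viewer
for n in("top","scene"):
    im=viewer.get_image(n);cv2.imwrite(f"pics/b_{n}.png",im["frame"][:,:,::-1]);np.savez(f"{n}1.npz",**im)
    print(proj(im,(.448,-.189,.02)))
a=cv2.imread("pics/b_top.png")[130:330,256:506];b=cv2.imread("pics/b_scene.png")[130:330,200:450]
cv2.imwrite("pics/b2.png",cv2.resize(np.hstack([a,b]),(800,320)))
```

```text
[355.62728176 228.35004958]
[317.11569663 246.88002575]
```

View pics/b2.png

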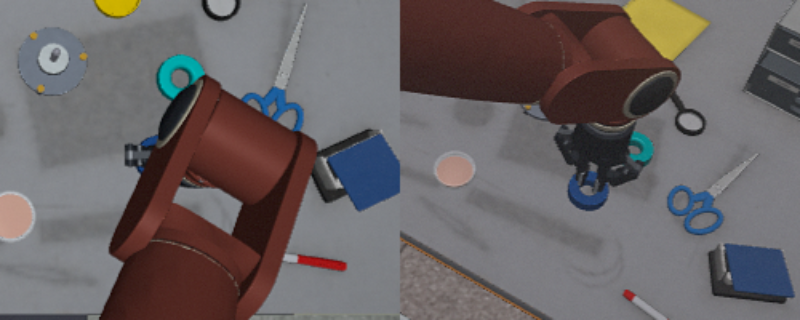

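Run:
```python
from h import *
a=cv2.imread("pics/b_scene.png")[200:275,270:370]
cv2.imwrite("pics/b3.png",cv2.resize(a,(800,600),interpolation=cv2.INTER_CUBIC))
im=dict(np.load("scene1.npz"));print(ring(im,"b",(318,249),.02))
W=pts(im)
for v in range(225,262,3): print(v,[(int(1000*W[v,u,0]),int(1000*W[v,u,1]),int(1000*W[v,u,2])) for u in range(306,330,3)])
```

```text
(array([ 0.4477, -0.1907]), 30.3, array([ 0.4495, -0.1897]), array([53.6, 58.5]), array([0.018 , 0.0204, 0.0229]))
225 [(503, -133, 1), (453, -156, 82), (439, -167, 109), (429, -176, 128), (412, -187, 159), (410, -193, 165), (414, -198, 165), (415, -204, 168)]
228 [(438, -154, 87), (445, -159, 83), (434, -169, 105), (433, -176, 112), (437, -182, 110), (438, -188, 115), (439, -195, 119), (415, -206, 158)]
231 [(438, -156, 76), (441, -162, 77), (429, -172, 101), (432, -178, 101), (458, -179, 68), (438, -190, 104), (427, -199, 125), (430, -205, 126)]
234 [(480, -145, 0), (484, -152, -1), (437, -172, 78), (432, -180, 90), (457, -181, 58), (499, -178, 1), (431, -200, 109), (431, -206, 114)]
237 [(472, -149, 0), (473, -157, 4), (435, -174, 69), (444, -179, 61), (473, -179, 22), (479, -185, 18), (432, -201, 96), (430, -208, 104)]
240 [(464, -153, 0), (455, -163, 20), (437, -175, 54), (441, -181, 53), (467, -182, 19), (470, -188, 20), (437, -202, 78), (437, -209, 82)]
243 [(444, -160, 18), (446, -167, 21), (437, -176, 41), (447, -181, 32), (463, -185, 12), (463, -192, 19), (437, -204, 65), (438, -211, 70)]
246 [(436, -164, 19), (439, -171, 21), (444, -177, 18), (458, -180, 2), (462, -187, 1), (438, -199, 46), (442, -205, 45), (444, -211, 48)]
249 [(429, -168, 18), (431, -174, 21), (435, -181, 21), (452, -184, -1), (457, -190, -2), (439, -201, 33), (442, -207, 34), (454, -212, 20)]
252 [(425, -170, 11), (424, -178, 21), (429, -184, 19), (433, -190, 17), (437, -196, 18), (439, -203, 20), (443, -209, 20), (446, -215, 21)]
255 [(425, -172, 0), (419, -181, 15), (419, -188, 22), (424, -194, 21), (426, -200, 24), (432, -206, 19), (434, -213, 23), (441, -218, 17)]
258 [(416, -176, 1), (418, -183, 5), (418, -190, 11), (420, -197, 14), (423, -203, 16), (426, -209, 17), (432, -215, 13), (443, -220, 0)]
261 [(409, -180, 1), (413, -186, 0), (416, -192, 2), (423, -198, -3), (423, -205, 3), (426, -211, 4), (432, -217, 0), (436, -223, 0)]
```

View pics/b3.png

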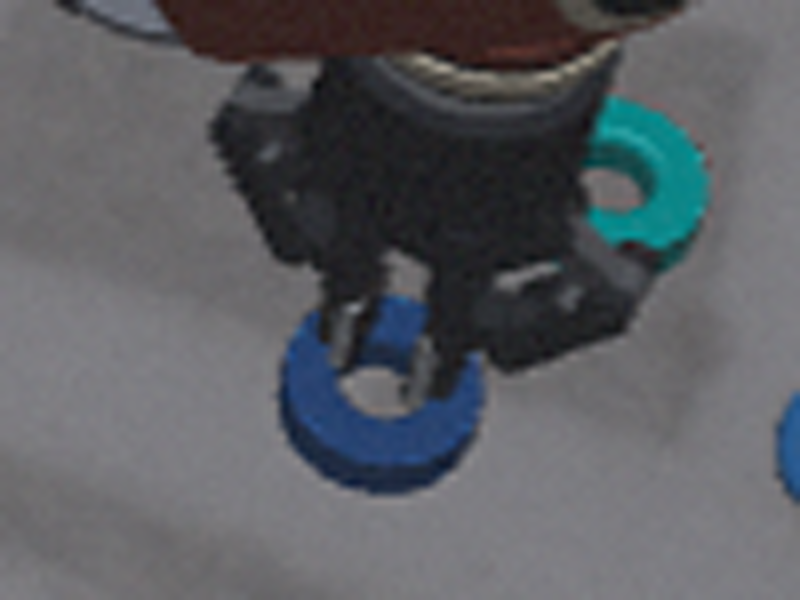

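Emit:
{"op": "servo_tool", "data": {
  "commands": [0,0,0,0,0,0,1,0,0,0,0,0,0,1,0,0,0,0,0,0,1,0,0,0,0,0,0,1,0,0,0,0,0,0,1]
}}

```text
t: 4.65
tool_pos: [0.4483, -0.1895, 0.0022]
tool_rot: [-1.571, -0.0, -0.001]
contact_force: [-0.3, 0.1, 0.4]
opening: 0.0849
```

```bash
python3 g.py
cat > tip.py <<'E'
from h import *
from station import viewer
import sys
im=viewer.get_image("scene");np.savez("tip.npz",**im)
f=im["frame"];W=pts(im)
u0,v0,u1,v1=map(int,sys.argv[2:6]) if len(sys.argv)>2 else (270,200,370,275)
cv2.imwrite(f"pics/{sys.argv[1]}.png",cv2.resize(f[v0:v1,u0:u1,::-1],(800,600),interpolation=cv2.INTER_CUBIC))
s=W[v0:v1,u0:u1];dark=(f[v0:v1,u0:u1].max(-1)<75)&(s[...,2]>.008)&(s[...,2]<.06)
q=s[dark]
for lo,hi in((-.3,-.19),(-.19,0)):
    k=q[(q[:,1]>lo)&(q[:,1]<hi)]
    if len(k): print(np.percentile(k[:,2],[0,5,10]).round(3),k[np.argsort(k[:,2])[:6]].round(3).tolist())
E
python3 tip.py c1
```

```text
t 4.65 p [ 0.4483 -0.1895  0.0022] open 0.0849 F [-0.3  0.1  0.4] q [-0.55 -0.05  2.09 -0.    1.11 -2.12]
x [ 1.    -0.     0.001] y [ 0.001 -0.    -1.   ] z [ 0.  1. -0.]
[0.008 0.009 0.01 ] [[0.459, -0.199, 0.008], [0.563, -0.211, 0.009], [0.419, -0.193, 0.009], [0.424, -0.207, 0.009], [0.563, -0.23, 0.009], [0.436, -0.217, 0.009]]
[0.008 0.008 0.009] [[0.429, -0.167, 0.008], [0.421, -0.179, 0.008], [0.427, -0.168, 0.008], [0.534, -0.062, 0.008], [0.534, -0.037, 0.008], [0.532, -0.054, 0.009]]
```

View pics/c1.png

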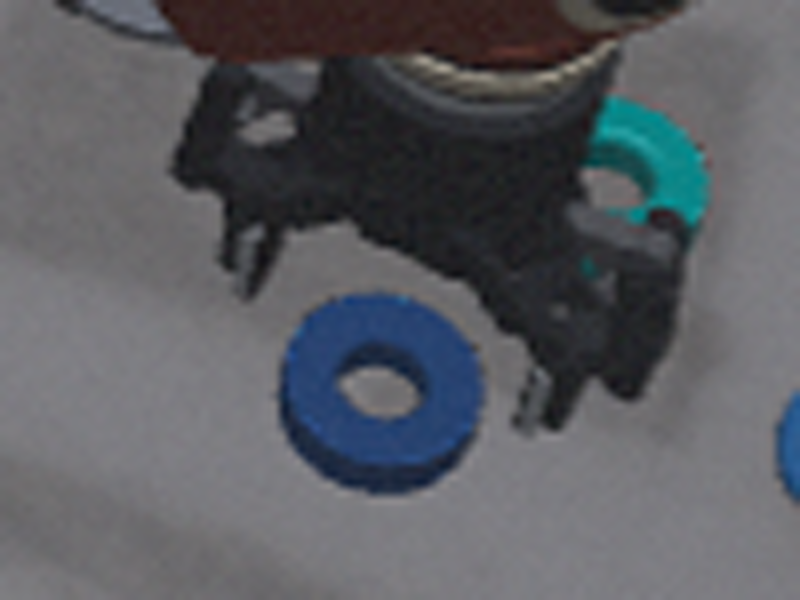

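Run:
```python
from h import *
im=dict(np.load("tip.npz"));W=pts(im)
for u,vs in((300,range(228,240)),(301,range(228,240)),(336,range(245,256)),(339,range(245,256))):
    print(u,[(v,*(W[v,u]*1000).astype(int).tolist()) for v in vs])
```

```text
300 [(228, 438, -140, 77), (229, 437, -141, 74), (230, 437, -141, 71), (231, 438, -141, 65), (232, 437, -142, 62), (233, 439, -142, 56), (234, 439, -143, 52), (235, 438, -143, 48), (236, 439, -144, 43), (237, 464, -136, 0), (238, 460, -138, 1), (239, 457, -139, 1)]
301 [(228, 438, -142, 78), (229, 436, -144, 77), (230, 435, -144, 75), (231, 436, -145, 70), (232, 439, -144, 61), (233, 437, -145, 60), (234, 439, -145, 54), (235, 438, -146, 51), (236, 438, -146, 47), (237, 439, -146, 41), (238, 460, -140, 3), (239, 460, -141, 0)]
336 [(245, 489, -224, 1), (246, 437, -232, 76), (247, 439, -233, 70), (248, 436, -234, 70), (249, 437, -234, 65), (250, 436, -235, 63), (251, 437, -236, 57), (252, 438, -236, 52), (253, 438, -237, 47), (254, 439, -238, 42), (255, 461, -236, 3)]
339 [(245, 438, -238, 84), (246, 435, -239, 85), (247, 437, -239, 79), (248, 443, -239, 66), (249, 443, -240, 61), (250, 441, -241, 61), (251, 443, -241, 53), (252, 443, -242, 50), (253, 443, -243, 46), (254, 469, -241, 0), (255, 467, -242, 0)]
```

Emit:
{"op": "servo_tool", "data": {
  "commands": [0,0,0,0,1,0,1,0,0,0,0,1,0,1,0,0,0,0,0.3,0,1,0,0,0,0,0,0,1]
}}

```text
t: 5.1
tool_pos: [0.4478, -0.1892, -0.0234]
tool_rot: [-1.571, 0.0, 0.0]
contact_force: [0.2, -0.2, -0.1]
opening: 0.085
```

```bash
python3 g.py .448 -.189 -.026 90;python3 tip.py c2 >/dev/null;  python3 - <<'E'
from h import *
im=dict(np.load("tip.npz"));W=pts(im)
for u in (299,300,301,302,335,336,337,338,339): 
    print(u,[(v,*(W[v,u]*1000).astype(int).tolist()) for v in range(236,268) if W[v,u,2]>.008 and W[v,u,2]<.035 and im["frame"][v,u].max()<110])
E
```

```text
t 5.1 p [ 0.4478 -0.1892 -0.0234] open 0.085 F [ 0.2 -0.2 -0.1] q [-0.55 -0.    2.09 -0.    1.05 -2.12]
x [ 1. -0. -0.] y [-0.  0. -1.] z [0. 1. 0.]
shift cm [0.02 0.26 0.02]
turn [-0. -0. -0.]
299 [(238, 438, -142, 34), (239, 437, -143, 32), (240, 439, -143, 25), (241, 437, -144, 24), (242, 438, -144, 18)]
300 [(239, 437, -145, 34), (240, 436, -146, 31), (241, 439, -146, 23), (242, 438, -147, 20)]
301 [(239, 441, -147, 29), (240, 444, -146, 21), (241, 445, -146, 14)]
302 [(237, 446, -147, 32), (238, 450, -146, 22), (239, 451, -146, 15)]
335 [(257, 437, -238, 32), (258, 440, -238, 22)]
336 [(256, 440, -239, 32), (257, 442, -240, 25), (258, 444, -240, 18)]
337 [(255, 443, -240, 34), (256, 443, -241, 30), (257, 442, -242, 27), (258, 441, -243, 25)]
338 [(256, 443, -243, 33), (257, 443, -244, 27), (258, 442, -245, 26)]
339 []
```

View pics/c2.png

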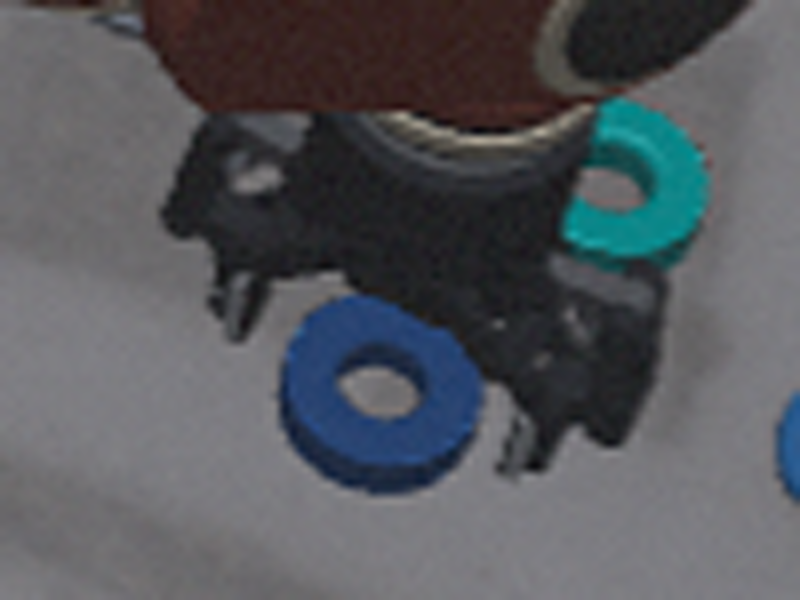

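Emit:
{"op": "servo_tool", "data": {
  "commands": [0,0,0,0,0.3,0,1,0,0,0,0,0,0,0.6,0,0,0,0,0,0,0.6,0,0,0,0,0,0,0.6,0,0,0,0,0,0,0.6],
  "grip_force": 60
}}

```text
t: 5.65
tool_pos: [0.4487, -0.1898, -0.0256]
tool_rot: [-1.572, -0.001, -0.001]
contact_force: [-0.6, -0.6, -1.7]
opening: 0.057
```

```bash
python3 g.py;python3 tip.py c3 >/dev/null
```

```text
t 5.65 p [ 0.4487 -0.1898 -0.0256] open 0.057 F [-0.6 -0.6 -1.7] q [-0.55  0.    2.09 -0.    1.05 -2.12]
x [ 1.    -0.     0.001] y [ 0.001 -0.001 -1.   ] z [ 0.     1.    -0.001]
```

View pics/c3.png

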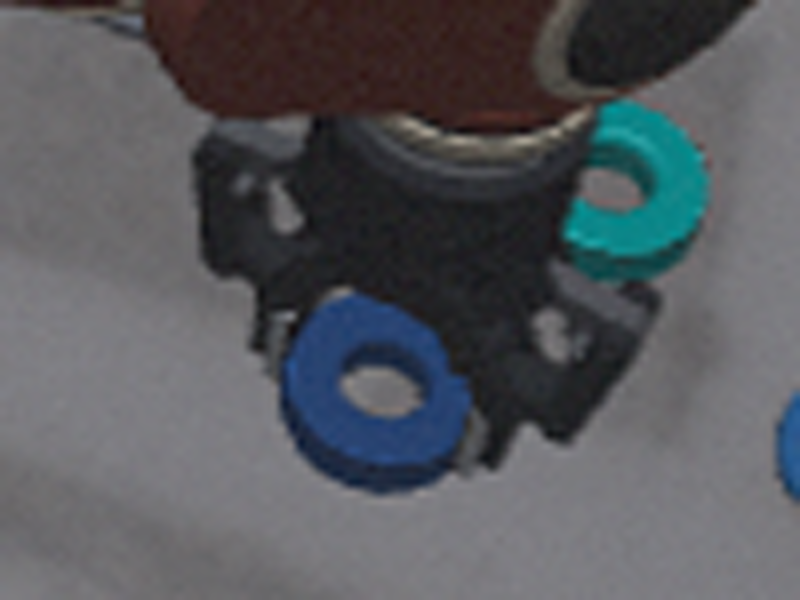

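Emit:
{"op": "servo_tool", "data": {
  "commands": [0,0,0,0,0,0,0.4,0,0,0,0,0,0,0.4,0,0,0,0,0,0,0.4],
  "grip_force": 60
}}

```text
t: 6.0
tool_pos: [0.4487, -0.1898, -0.0257]
tool_rot: [-1.572, -0.001, -0.001]
contact_force: [0.3, 0.5, -0.3]
opening: 0.0571
```

```bash
python3 g.py;python3 tip.py c4 >/dev/null;python3 - <<'E'
from h import *
im=dict(np.load("tip.npz"));print(ring(im,"b",(318,249),.02))
E
```

```text
t 6.0 p [ 0.4487 -0.1898 -0.0257] open 0.0571 F [ 0.3  0.5 -0.3] q [-0.55  0.    2.09 -0.    1.05 -2.12]
x [ 1.    -0.     0.002] y [ 0.002 -0.001 -1.   ] z [ 0.     1.    -0.001]
(array([ 0.4476, -0.1891]), 29.7, array([ 0.446 , -0.1881]), array([49.8, 57.2]), array([0.0171, 0.0204, 0.0229]))
```

View pics/c4.png

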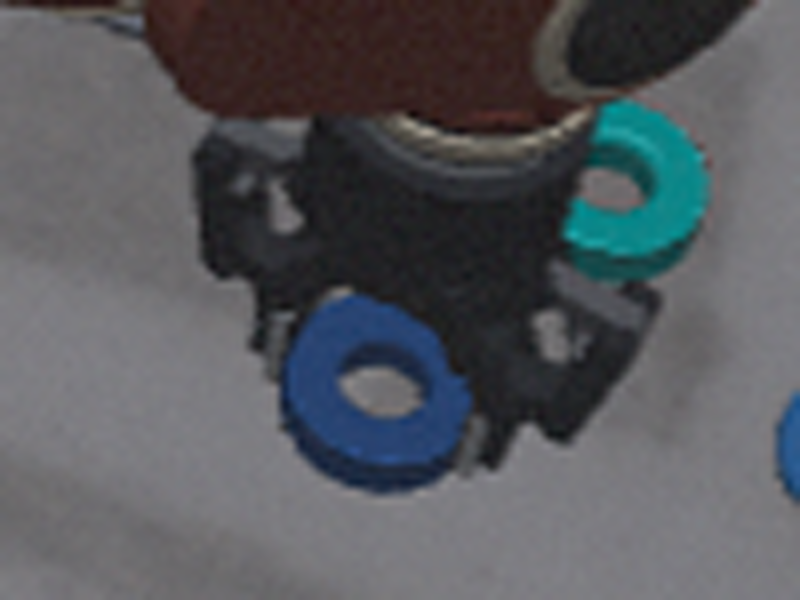

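Emit:
{"op": "servo_tool", "data": {
  "commands": [0,0,0,0,-1,0,0.4,0,0,0,0,-2,0,0.4,0,0,0,0,-3,0,0.4,0,0,0,0,-3,0,0.4,0,0,0,0,-2,0,0.4,0,0,0,0,0,0,0.4]
}}

```text
t: 6.65
tool_pos: [0.4463, -0.1882, 0.0884]
tool_rot: [-1.569, 0.003, 0.003]
contact_force: [0.1, -0.2, -1.4]
opening: 0.0568
```

```bash
python3 g.py .576 -.0515 .085 90
python3 - <<'E'
from h import *
from station import viewer
im=viewer.get_image("scene");np.savez("tip.npz",**im)
f=im["frame"].astype(int);m=(f[...,2]>f[...,0]+40)&(f[...,2]>f[...,1]+30)
W=pts(im);k=m&(abs(W[...,0]-.448)<.06)&(abs(W[...,1]+.189)<.06)&(W[...,2]>.04);q=W[k];print(len(q),np.percentile(q,[2,50,98],axis=0).round(3))
cv2.imwrite("pics/d1.png",cv2.resize(im["frame"][150:300,230:430,::-1],(800,600)))
E
```

```text
t 6.65 p [ 0.4463 -0.1882  0.0884] open 0.0568 F [ 0.1 -0.2 -1.4] q [-0.55 -0.18  2.04 -0.    1.28 -2.12]
x [ 1.    -0.    -0.003] y [-0.003  0.002 -1.   ] z [0.    1.    0.002]
shift cm [12.97  0.33 13.67]
turn [-0.002 -0.    -0.003]
354 [[ 0.419 -0.213  0.131]
 [ 0.443 -0.185  0.134]
 [ 0.473 -0.162  0.137]]
```

View pics/d1.png

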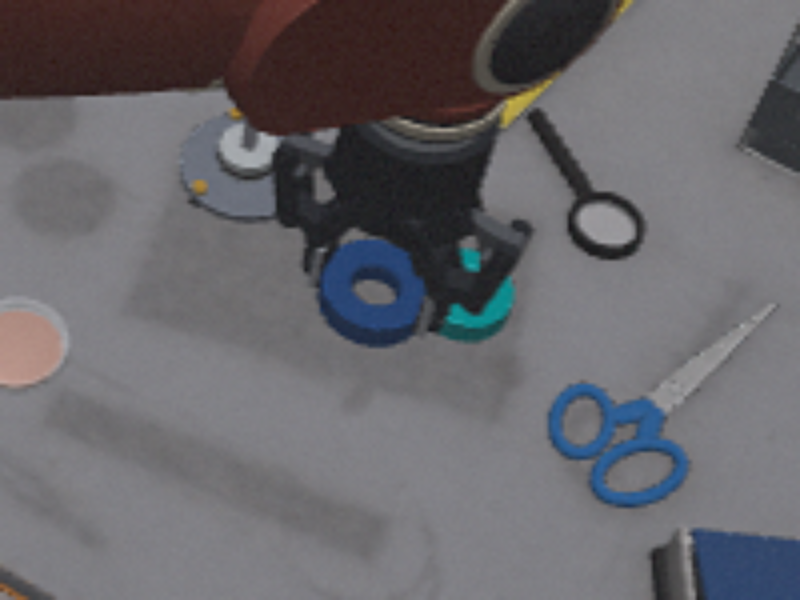

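Emit:
{"op": "servo_tool", "data": {
  "commands": [0,0,0,2,0,2,0.4,0,0,0,3,0,3.3,0.4,0,0,0,3,0,3.3,0.4,0,0,0,3,0,3,0.4,0,0,0,1,0,1,0.4,0,0,0,0,0,0,0.4]
}}

```text
t: 7.3
tool_pos: [0.5634, -0.0566, 0.0764]
tool_rot: [-1.565, 0.018, 0.012]
contact_force: [-0.5, -0.5, -1.5]
opening: 0.0567
```

```bash
python3 g.py .5755 -.0515 .07 90
```

```text
t 7.3 p [ 0.5634 -0.0566  0.0764] open 0.0567 F [-0.5 -0.5 -1.5] q [-0.23  0.05  1.85  0.    1.27 -1.8 ]
x [ 1.    -0.004 -0.019] y [-0.019  0.006 -1.   ] z [0.004 1.    0.006]
shift cm [1.22 0.62 0.51]
turn [-0.006 -0.004 -0.019]
```

Emit:
{"op": "servo_tool", "data": {
  "commands": [-0.006,-0.004,-0.019,1.2,0,0.5,0.4,0,0,0,0,0,0,0.4]
}}

```text
t: 7.5
tool_pos: [0.5738, -0.052, 0.0736]
tool_rot: [-1.571, 0.003, 0.002]
contact_force: [-0.5, 0.6, -1.4]
opening: 0.057
```

```bash
python3 g.py .5755 -.0515 .07 90;  python3 - <<'E'
from h import *
from station import viewer
for n in("scene","top"):
    im=viewer.get_image(n);np.savez(f"{n}_e.npz",**im)
    f=im["frame"].astype(int);m=(f[...,2]>f[...,0]+40)&(f[...,2]>f[...,1]+30)
    W=pts(im);k=m&(abs(W[...,0]-.575)<.06)&(abs(W[...,1]+.05)<.06)&(W[...,2]>.08);q=W[k]
    if len(q)<5: continue
    print(n,len(q),np.percentile(q,[2,50,98],axis=0).round(3))
    t=q[abs(q[:,2]-np.percentile(q[:,2],85))<.004];print(cv2.minEnclosingCircle(t[:,:2].astype(np.float32)))
im=dict(np.load("scene_e.npz"));cv2.imwrite("pics/e1.png",cv2.resize(im["frame"][100:250,200:400,::-1],(800,600)))
E
```

```text
t 7.5 p [ 0.5738 -0.052   0.0736] open 0.057 F [-0.5  0.6 -1.4] q [-0.22  0.06  1.84 -0.    1.25 -1.79]
x [ 1.    -0.    -0.003] y [-0.003 -0.    -1.   ] z [ 0.  1. -0.]
shift cm [0.17 0.36 0.05]
turn [ 0.    -0.    -0.003]
scene 223 [[ 0.546 -0.076  0.117]
 [ 0.57  -0.048  0.12 ]
 [ 0.599 -0.026  0.122]]
((0.5737953186035156, -0.05228178948163986), 0.029405254870653152)
top 191 [[ 0.542 -0.074  0.113]
 [ 0.551 -0.045  0.118]
 [ 0.563 -0.026  0.123]]
((0.5581892728805542, -0.05097021162509918), 0.026573076844215393)
```

View pics/e1.png

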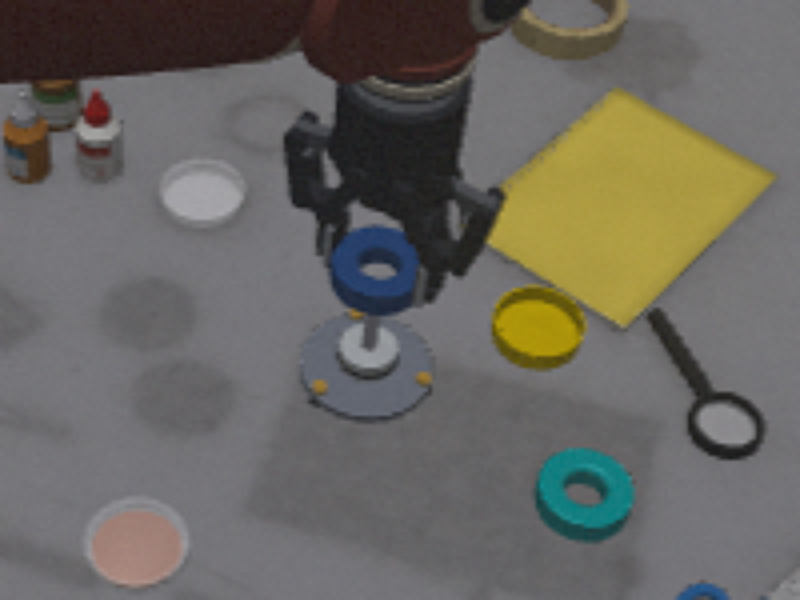

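Emit:
{"op": "servo_tool", "data": {
  "commands": [0,0,-0.003,0.17,0.5,0.05,0.4,0,0,0,0,1,0,0.4,0,0,0,0,1.2,0,0.4,0,0,0,0,1,0,0.4,0,0,0,0,0,0,0.4]
}}

```text
t: 8.1
tool_pos: [0.573, -0.0543, 0.0331]
tool_rot: [-1.571, 0.005, -0.002]
contact_force: [0.0, -0.5, -2.5]
opening: 0.0569
```

```bash
python3 g.py .5755 -.0515 .0055 90
```

```text
t 8.1 p [ 0.573  -0.0543  0.0331] open 0.0569 F [ 0.  -0.5 -2.5] q [-0.22  0.11  1.86 -0.    1.17 -1.79]
x [ 1.    -0.005 -0.002] y [-0.002 -0.001 -1.   ] z [ 0.005  1.    -0.001]
shift cm [0.25 2.76 0.28]
turn [ 0.001 -0.005 -0.002]
```

Emit:
{"op": "servo_tool", "data": {
  "commands": [0.001,-0.005,-0.002,0.25,0.6,0.28,0.4,0,0,0,0,1,0,0.4,0,0,0,0,0.8,0,0.4,0,0,0,0,0,0,0.4]
}}

```text
t: 8.5
tool_pos: [0.5756, -0.0511, 0.0065]
tool_rot: [-1.57, -0.0, 0.001]
contact_force: [-0.9, 0.7, -1.8]
opening: 0.057
```

```bash
python3 g.py .5755 -.0515 .0048 90
```

```text
t 8.5 p [ 0.5756 -0.0511  0.0065] open 0.057 F [-0.9  0.7 -1.8] q [-0.22  0.15  1.87  0.    1.12 -1.79]
x [ 1.     0.001 -0.   ] y [-0.     0.001 -1.   ] z [-0.001  1.     0.001]
shift cm [-0.01  0.17 -0.04]
turn [-0.001  0.001 -0.   ]
```

Emit:
{"op": "servo_tool", "data": {
  "commands": [0,0,0,0,0.2,0,0.4,0,0,0,0,0,0,0.4,0,0,0,0,0,0,1,0,0,0,0,0,0,1,0,0,0,0,0,0,1,0,0,0,0,0,0,1]
}}

```text
t: 9.1
tool_pos: [0.5779, -0.0515, 0.0068]
tool_rot: [-1.571, -0.004, -0.002]
contact_force: [-0.1, -0.2, -0.6]
opening: 0.0857
```

```bash
python3 g.py; python3 tip.py f1 240 130 340 205 >/dev/null
```

```text
t 9.1 p [ 0.5779 -0.0515  0.0068] open 0.0857 F [-0.1 -0.2 -0.6] q [-0.22  0.15  1.86  0.    1.12 -1.79]
x [1.    0.001 0.004] y [ 0.004 -0.    -1.   ] z [-0.001  1.    -0.   ]
```

View pics/f1.png

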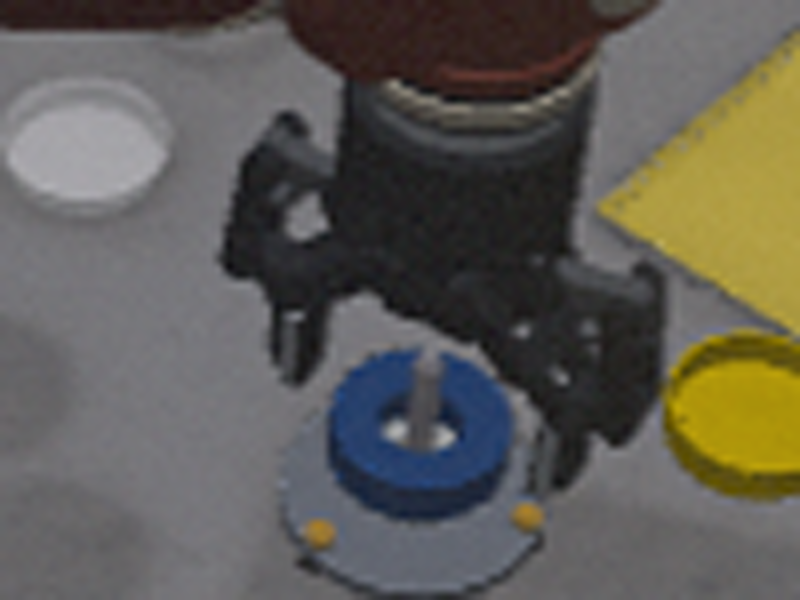

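Emit:
{"op": "servo_tool", "data": {
  "commands": [0,0,-0.004,0,-2,0,1,0,0,0,0,-3,0,1,0,0,0,0,-3,0,1,0,0,0,0,-1,0,1,0,0,0,-1,0,3,1,0,0,0,-1.5,0,4.5,1,0,0,0,-1.5,0,4.5,1,0,0,0,-1.5,0,4.5,1,0,0,0,-1.5,0,4.5,1,0,0,0,-1.5,0,4.5,1,0,0,0,-0.7,0,2,1,0,0,0,0,0,0,1]
}}

```text
t: 10.35
tool_pos: [0.4806, 0.2316, 0.0949]
tool_rot: [-1.571, -0.002, -0.008]
contact_force: [0.9, -0.1, -0.1]
opening: 0.0849
```

```bash
python3 g.py .482 .2262 .03 90
```

```text
t 10.35 p [0.4806 0.2316 0.0949] open 0.0849 F [ 0.9 -0.1 -0.1] q [ 0.31 -0.07  1.93 -0.    1.28 -1.26]
x [ 1.    -0.004  0.006] y [ 0.006 -0.    -1.   ] z [ 0.004  1.    -0.   ]
shift cm [ 0.1   6.49 -0.54]
turn [ 0.    -0.004  0.006]
```

Emit:
{"op": "servo_tool", "data": {
  "commands": [0,-0.004,0.006,0.1,1,-0.54,1,0,0,0,0,2.5,0,1,0,0,0,0,2.5,0,1,0,0,0,0,0,0,1]
}}

```text
t: 10.75
tool_pos: [0.4826, 0.2217, 0.0306]
tool_rot: [-1.573, 0.002, -0.0]
contact_force: [-0.8, -0.5, -0.1]
opening: 0.0856
```

```bash
python3 g.py .482 .2262 -.021 90
```

```text
t 10.75 p [0.4826 0.2217 0.0306] open 0.0856 F [-0.8 -0.5 -0.1] q [ 0.29  0.01  1.97 -0.    1.16 -1.28]
x [ 1.    -0.001 -0.001] y [-0.001 -0.003 -1.   ] z [ 0.001  1.    -0.003]
shift cm [-0.06  5.16  0.46]
turn [ 0.003 -0.001 -0.001]
```

Emit:
{"op": "servo_tool", "data": {
  "commands": [0.003,0,0,-0.06,1.5,0.46,1,0,0,0,0,1.5,0,1,0,0,0,0,1.2,0,1,0,0,0,0,0,0,1]
}}

```text
t: 11.15
tool_pos: [0.4841, 0.2235, -0.0136]
tool_rot: [-1.57, 0.005, -0.005]
contact_force: [-0.2, -0.2, 0.5]
opening: 0.0853
```

```bash
python3 g.py .482 .2262 -.021 90; python3 tip.py g1 140 120 240 195 >/dev/null
```

```text
t 11.15 p [ 0.4841  0.2235 -0.0136] open 0.0853 F [-0.2 -0.2  0.5] q [ 0.29  0.09  1.98  0.    1.08 -1.27]
x [ 1.    -0.006  0.   ] y [ 0.     0.001 -1.   ] z [0.006 1.    0.001]
shift cm [-0.21  0.74  0.27]
turn [-0.001 -0.006  0.   ]
```

View pics/g1.png

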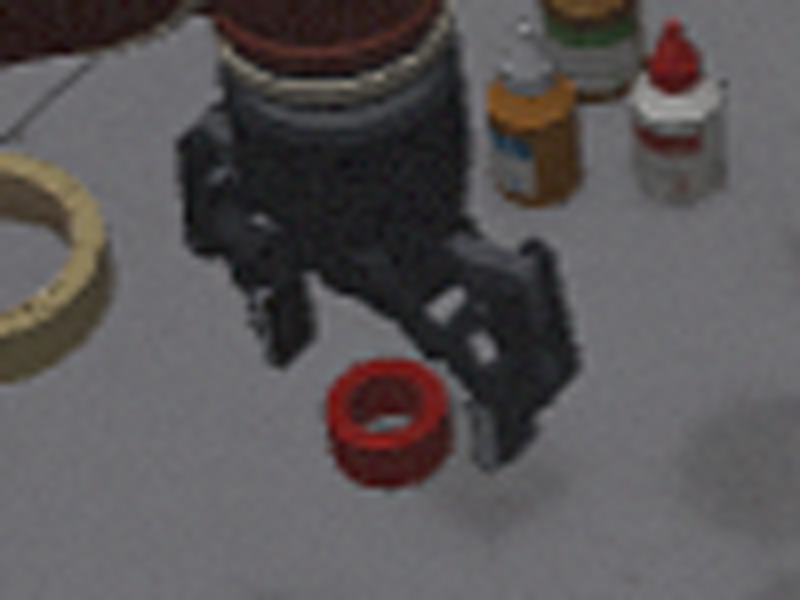

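Emit:
{"op": "servo_tool", "data": {
  "commands": [0,-0.006,0,-0.2,0.7,0.27,1,0,0,0,0,0,0,1,0,0,0,0,0,0,0.3,0,0,0,0,0,0,0.3,0,0,0,0,0,0,0.3,0,0,0,0,0,0,0.3,0,0,0,0,0,0,0.3],
  "grip_force": 60
}}

```text
t: 11.9
tool_pos: [0.4857, 0.2279, -0.0165]
tool_rot: [-1.568, -0.007, -0.006]
contact_force: [-0.2, -1.0, -1.2]
opening: 0.0389
```

```bash
python3 g.py; python3 tip.py g2 140 120 240 195 >/dev/null
```

```text
t 11.9 p [ 0.4857  0.2279 -0.0165] open 0.0389 F [-0.2 -1.  -1.2] q [ 0.3   0.09  1.98  0.    1.06 -1.27]
x [1.    0.001 0.008] y [ 0.008  0.003 -1.   ] z [-0.001  1.     0.003]
```

View pics/g2.png

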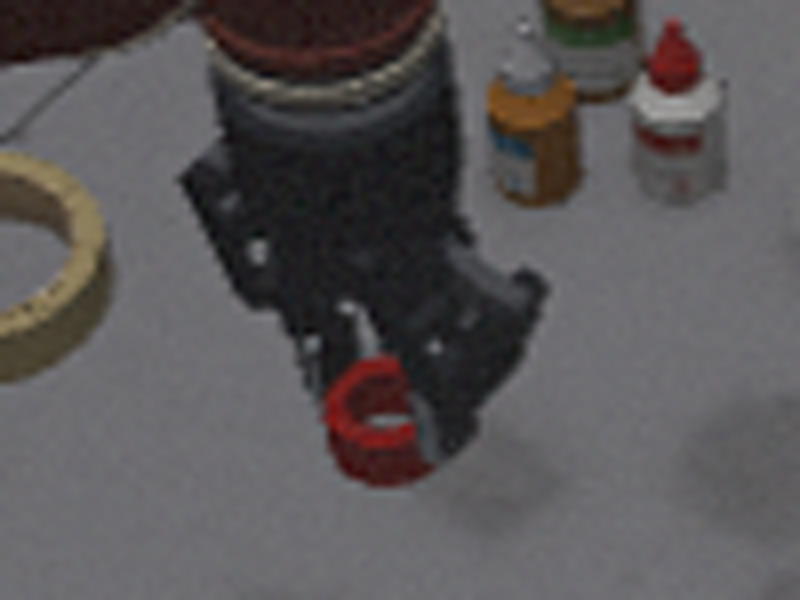

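Emit:
{"op": "servo_tool", "data": {
  "commands": [0,0,0,0,-1,0,0.2,0,0,0,0,-2,0,0.2,0,0,0,0,-3,0,0.2,0,0,0,0,-3,0,0.2,0,0,0,0,-2,0,0.2,0,0,0,0,0,0,0.2]
}}

```text
t: 12.55
tool_pos: [0.4826, 0.2268, 0.0974]
tool_rot: [-1.569, -0.003, -0.002]
contact_force: [0.1, -0.3, -1.1]
opening: 0.0391
```

```bash
python3 g.py .5755 -.0515 .1 90; python3 tip.py g3 140 90 240 165 >/dev/null;python3 - <<'E'
from h import *
im=dict(np.load("tip.npz"))
f=im["frame"].astype(int);m=(f[...,0]>f[...,1]+60)&(f[...,0]>f[...,2]+60)
W=pts(im);k=m&(abs(W[...,0]-.48)<.05)&(abs(W[...,1]-.226)<.05)&(W[...,2]>.06);q=W[k];print(len(q),np.percentile(q,[2,50,98],axis=0).round(3))
t=q[abs(q[:,2]-np.percentile(q[:,2],85))<.004];print(cv2.minEnclosingCircle(t[:,:2].astype(np.float32)))
E
```

```text
t 12.55 p [0.4826 0.2268 0.0974] open 0.0391 F [ 0.1 -0.3 -1.1] q [ 0.3  -0.07  1.93  0.    1.28 -1.27]
x [1.    0.001 0.003] y [ 0.003  0.002 -1.   ] z [-0.001  1.     0.002]
shift cm [  9.28  -0.28 -27.83]
turn [-0.002  0.001  0.003]
54 [[0.46  0.208 0.136]
 [0.47  0.233 0.138]
 [0.496 0.245 0.141]]
((0.4799410104751587, 0.22518698871135712), 0.021052950993180275)
```

View pics/g3.png

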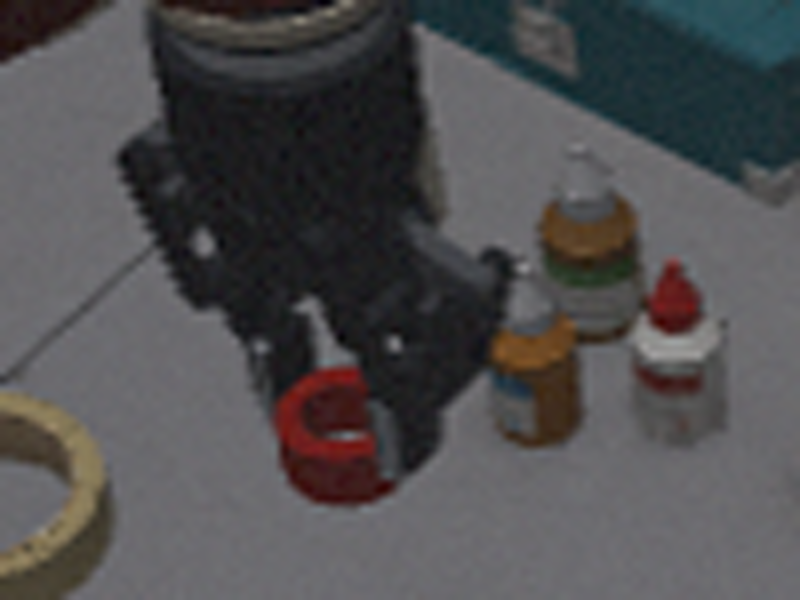

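Emit:
{"op": "servo_tool", "data": {
  "commands": [0,0,0.003,1,0,-3,0.2,0,0,0,1.5,0,-4.5,0.2,0,0,0,1.5,0,-4.5,0.2,0,0,0,1.5,0,-4.5,0.2,0,0,0,1.5,0,-4.5,0.2,0,0,0,1.5,0,-4.5,0.2,0,0,0,0.7,0,-2,0.2,0,0,0,0,0,0,0.2]
}}

```text
t: 13.4
tool_pos: [0.569, -0.0572, 0.0808]
tool_rot: [-1.567, 0.012, 0.02]
contact_force: [0.6, 0.3, -1.2]
opening: 0.0388
```

```bash
python3 g.py .5785 -.051 .09 90
```

```text
t 13.4 p [ 0.569  -0.0572  0.0808] open 0.0388 F [ 0.6  0.3 -1.2] q [-0.23  0.05  1.83 -0.    1.28 -1.8 ]
x [ 1.     0.005 -0.02 ] y [-0.02   0.004 -1.   ] z [-0.005  1.     0.004]
shift cm [ 0.94 -0.94  0.62]
turn [-0.004  0.005 -0.02 ]
```

Emit:
{"op": "servo_tool", "data": {
  "commands": [-0.004,0.005,-0.02,0.94,0,0.62,0.2,0,0,0,0,0,0,0.2]
}}

```text
t: 13.6
tool_pos: [0.5768, -0.0497, 0.0774]
tool_rot: [-1.569, 0.005, 0.001]
contact_force: [0.5, -0.3, -1.8]
opening: 0.0392
```

```bash
python3 g.py .5785 -.051 .06 90; python3 tip.py i1 240 120 340 195 >/dev/null;python3 - <<'E'
from h import *
im=dict(np.load("tip.npz"))
f=im["frame"].astype(int);m=(f[...,0]>f[...,1]+60)&(f[...,0]>f[...,2]+60)
W=pts(im);k=m&(abs(W[...,0]-.575)<.05)&(abs(W[...,1]+.05)<.05)&(W[...,2]>.06)&(W[...,2]<.16);q=W[k];print(len(q),np.percentile(q,[2,50,98],axis=0).round(3))
t=q[abs(q[:,2]-np.percentile(q[:,2],85))<.004];print(cv2.minEnclosingCircle(t[:,:2].astype(np.float32)))
E
```

```text
t 13.6 p [ 0.5768 -0.0497  0.0774] open 0.0392 F [ 0.5 -0.3 -1.8] q [-0.21  0.06  1.83  0.    1.25 -1.78]
x [ 1.    -0.002 -0.004] y [-0.004  0.001 -1.   ] z [0.002 1.    0.001]
shift cm [ 0.17  1.74 -0.13]
turn [-0.001 -0.002 -0.004]
82 [[ 0.555 -0.067  0.115]
 [ 0.57  -0.047  0.118]
 [ 0.594 -0.032  0.121]]
((0.5749542117118835, -0.0500110499560833), 0.02121327444911003)
```

View pics/i1.png

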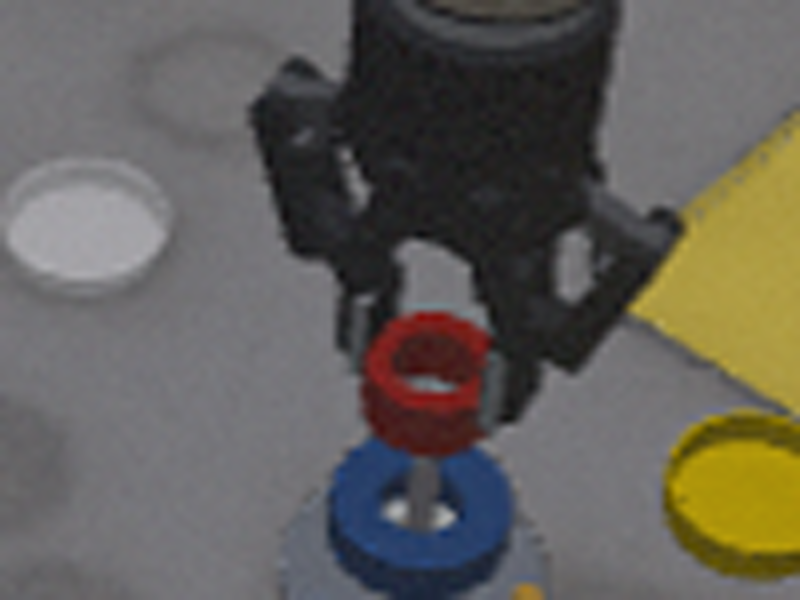

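Emit:
{"op": "servo_tool", "data": {
  "commands": [0,0,-0.004,0.1,0.6,-0.15,0.2,0,0,0,0,1,0,0.2,0,0,0,0,1,0,0.2,0,0,0,0,0.7,0,0.2,0,0,0,0,0,0,0.2]
}}

```text
t: 14.15
tool_pos: [0.5755, -0.0473, 0.0401]
tool_rot: [-1.569, -0.001, 0.006]
contact_force: [0.9, 1.1, -1.5]
opening: 0.0388
```

```bash
python3 g.py .5785 -.051 .0335 90
```

```text
t 14.15 p [ 0.5755 -0.0473  0.0401] open 0.0388 F [ 0.9  1.1 -1.5] q [-0.21  0.11  1.85  0.    1.19 -1.79]
x [ 1.     0.004 -0.003] y [-0.003  0.002 -1.   ] z [-0.004  1.     0.002]
shift cm [ 0.3   0.66 -0.37]
turn [-0.002  0.004 -0.003]
```

Emit:
{"op": "servo_tool", "data": {
  "commands": [-0.002,0.004,-0.003,0.25,0.2,-0.37,0.2,0,0,0,0,0,0,0.2]
}}

```text
t: 14.35
tool_pos: [0.578, -0.0511, 0.0375]
tool_rot: [-1.571, 0.0, 0.0]
contact_force: [-0.6, -0.5, -0.4]
opening: 0.0391
```

```bash
python3 g.py .5785 -.051 .0335 90
```

```text
t 14.35 p [ 0.578  -0.0511  0.0375] open 0.0391 F [-0.6 -0.5 -0.4] q [-0.22  0.11  1.85 -0.    1.18 -1.79]
x [ 1. -0. -0.] y [-0. -0. -1.] z [ 0.  1. -0.]
shift cm [0.05 0.4  0.01]
turn [ 0. -0. -0.]
```

Emit:
{"op": "servo_tool", "data": {
  "commands": [0,0,0,0,0.3,0,0.2,0,0,0,0,0.1,0,0.2,0,0,0,0,0,0,0.2]
}}

```text
t: 14.65
tool_pos: [0.5789, -0.0517, 0.0341]
tool_rot: [-1.571, -0.001, -0.002]
contact_force: [-0.4, 1.2, -1.9]
opening: 0.0388
```

```bash
python3 g.py .5785 -.051 .0335 90;python3 tip.py i2 240 120 340 195 >/dev/null
```

```text
t 14.65 p [ 0.5789 -0.0517  0.0341] open 0.0388 F [-0.4  1.2 -1.9] q [-0.22  0.12  1.85 -0.    1.17 -1.79]
x [ 1.    -0.001  0.001] y [ 0.001 -0.001 -1.   ] z [ 0.001  1.    -0.001]
shift cm [-0.04  0.06  0.07]
turn [ 0.001 -0.001  0.001]
```

View pics/i2.png

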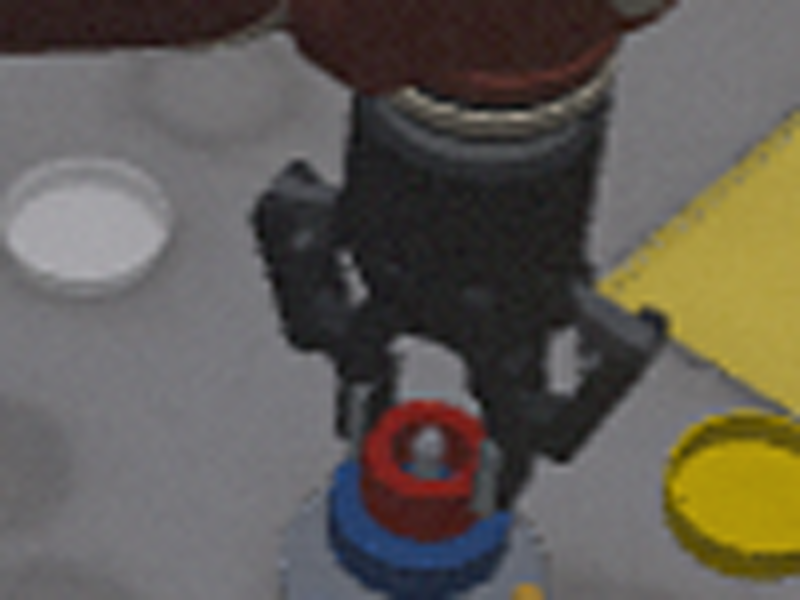

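Spindle is in the red bore (crop ~(428,440)), red just on the blue. Release, then retreat upward.

Emit:
{"op": "servo_tool", "data": {
  "commands": [0,0,0,0,0,0,1,0,0,0,0,0,0,1,0,0,0,0,0,0,1,0,0,0,0,0,0,1,0,0,0,0,0,0,1]
}}

```text
t: 15.2
tool_pos: [0.5805, -0.052, 0.0362]
tool_rot: [-1.572, -0.003, -0.004]
contact_force: [-0.5, 0.5, 0.8]
opening: 0.0853
```

Emit:
{"op": "servo_tool", "data": {
  "commands": [0,0,0,0,-1,0,1,0,0,0,0,-2,0,1,0,0,0,0,-3,0,1,0,0,0,0,-3,0,1,0,0,0,0,-3,0,1,0,0,0,-4,0,4,1,0,0,0,-4,0,4,1,0,0,0,-3,0,4,1,0,0,0,0,0,4,1,0,0,0,0,0,3,1,0,0,0,0,0,0,1,0,0,0,0,0,0,1]
}}

```text
t: 16.4
tool_pos: [0.474, 0.1377, 0.1704]
tool_rot: [-1.571, -0.011, -0.016]
contact_force: [-0.1, -0.0, -0.1]
opening: 0.0851
```

```bash
python3 g.py;python3 - <<'E'
from h import *
from station import viewer
o=[]
for n,s in(("scene",(292,188)),("top",(289,168))):
    im=viewer.get_image(n);f=im["frame"].astype(int);W=pts(im)
    near=(np.hypot(W[...,0]-.5755,W[...,1]+.0515)<.05)
    for c,m in(("b",(f[...,2]>f[...,0]+40)&(f[...,2]>f[...,1]+30)),("r",(f[...,0]>f[...,1]+60)&(f[...,0]>f[...,2]+60))):
        q=W[m&near];h=.05 if c=="b" else .074
        t=q[abs(q[:,2]-h)<.004]
        print(n,c,len(q),"zpct",np.percentile(q[:,2],[5,50,95]).round(3),cv2.minEnclosingCircle(t[:,:2].astype(np.float32)))
    u,v=s;o.append(cv2.resize(im["frame"][v-40:v+30,u-35:u+35,::-1],(400,400),interpolation=cv2.INTER_CUBIC))
cv2.imwrite("pics/z.png",np.hstack(o))
E
```

```text
t 16.4 p [0.474  0.1377 0.1704] open 0.0851 F [-0.1 -0.  -0.1] q [ 0.13 -0.26  1.96 -0.    1.42 -1.43]
x [ 1.    -0.003  0.017] y [ 0.017 -0.    -1.   ] z [ 0.003  1.    -0.   ]
scene b 101 zpct [0.048 0.051 0.053] ((0.5750999450683594, -0.05154717341065407), 0.0298930574208498)
scene r 85 zpct [0.072 0.075 0.077] ((0.5768249034881592, -0.05237869918346405), 0.021608073264360428)
top b 287 zpct [0.045 0.049 0.052] ((0.5750603079795837, -0.05184095725417137), 0.030792711302638054)
top r 231 zpct [0.068 0.073 0.076] ((0.5744704008102417, -0.05222940072417259), 0.021645886823534966)
```

View pics/z.png

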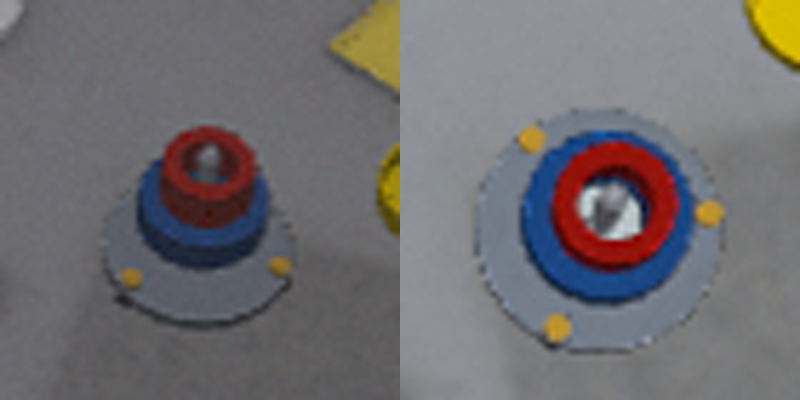

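Both views show the rings flat and concentric on the spindle: the blue top is at about 50 mm, the red top at about 74 mm, and the arm is clear.

```bash
python3 -c "
from station import ticket
print(ticket.finish_job())"
```

```text
the job is handed in; nothing more can be done
None
```

Both rings are on the spindle, blue on the shoulder and red on top of it. I released both, backed the arm well clear with about zero contact force, and handed the job in at about 16.5 s. No verdict is reported.

**Last checks, in both cameras:**
- The blue ring's top is at 49–51 mm (50 expected) and the red ring's top at 73–75 mm (74 expected).
- Both ring centres are within about 2 mm of the spindle axis, and both rings look level. I judged level from the pictures and depth, not from a measured angle.

**Disagreements along the way:**
- **TCP height:** the fingertips sat about 23 mm higher than the reported TCP implied. My first attempt at the blue ring therefore closed above it without moving it. I measured the real tip height in the depth image, went lower and gripped it.
- **Opening:** it read about 5 mm less than the ring diameters (57 mm on the 62 mm ring, 39 mm on the 44 mm ring). The pictures showed both rings held properly.
- **Arm drift:** the arm was up to about 12 mm off target after fast moves. I corrected this before each grasp and placing, except for the last few millimetres at the red grasp. I allowed for that offset when placing.

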